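# Bring the stirrer up four clicks

### The job

The bottle on the hotplate stirrer needs faster stirring: with a fingertip, push the wing of the stirrer's blue speed dial (the right-hand dial as the robot sees it) clockwise by exactly four clicks from where it stands, never letting it go past the fourth click, then take the finger away. Push the wing from one side only, without pinching it, and leave the red heat dial and everything else where it is.

Things in the scene. Friction and masses are not known exactly. Their poses are not given: they have to be found in the camera images.
- stirrer: white hotplate stirrer fixed on the bench, 200 mm wide (y), 300 mm deep (x, away from the operator). Origin under its middle. Front: grey console panel sloping 15 degrees to the operator, red heat dial left, blue speed dial right, 104 mm apart. Behind, the housing is 81 mm high and carries the 180 mm square white plate, top at 98 mm, nearest edge about 60 mm from the dial axes.
- speed_axis (a point): point on the sloping panel's surface on the turning axis of the blue speed dial; it stays still when the dial turns. z is the panel's normal (the axis of the dial), tilted 0.26 rad from vertical towards the operator; x runs up the slope, away from the operator; y is the operator's left.
- speed_pointer (a point): on top of the speed dial's wing at its pointer end (white line), 27 mm from the axis, 27 mm above the panel; its x axis runs along the wing from axis to pointer. Dial: blue skirt of 27 mm radius, top 9 mm above the panel; on it a straight black wing through the axis, 54 mm long, 10 mm wide, from 9 to 27 mm above the panel, ends rounded.
- speed_dial (a joint): speed dial's angle in rad, growing clockwise seen from above. 0 at the first of 11 white marks: pointer 150 degrees anticlockwise of x of speed_axis; a click every 0.5236 rad up to a stop at 5.236. Sprung: it takes 2 to 4 N near the wing's end to turn it out of a click; past half-way it jumps into the next by itself, before that it falls back. Starts in one of clicks 0 to 3.
- heat_pointer (a point): the same point on the red-skirted heat dial, whose axis is 104 mm to the operator's left of the speed dial's; same size, turns smoothly without clicks; to be left as it is
- bottle: amber glass bottle with a blue cap, 56 mm in diameter, 105 mm high, loose, standing on the stirrer's plate; origin at the centre of its foot
- tip_box: pipette tip box, black with a yellow deck and yellow tips, 128 x 90 mm, 61 mm high, with its clear lid lying open beside it (185 mm over all), loose on the bench to one side of the stirrer; origin under its middle
- tube_rack: blue rack with capped sample tubes, 150 x 75 mm, 53 mm high, loose on the bench to the other side of the stirrer; origin under its middle
- dish: clear dish with two white stirring bars, 60 mm in diameter, 14 mm high, loose on the bench in front of the stirrer; origin under its middle
Not all that is in view belongs to the job. Of the things like the bottle, leave any that is green or yellow; of the rest the smaller one is meant.

How it is judged:
At the end, for the whole second after the job is handed in: The speed dial rests still in the click four above its starting one (pointer 45 to 48.5 mm from where it began; four clicks are 46.8 mm); the heat pointer is within 4 mm, the bottle upright within 10 mm, and the tip box, tube rack and dish within 15 mm of their places (distance of speed_pointer from where it was at the start of the episode between 0.045 and 0.0485 m and value of joint speed_dial between 1.9 and 3.9 rad and velocity of joint speed_dial between -0.1 and 0.1 rad/s and distance of heat_pointer from where it was at the start of the episode below 0.004 m and distance of bottle from where it was at the start of the episode below 0.01 m and angle between bottle's own z axis and vertical below 0.1 rad and distance of each of tip_box, tube_rack, dish from where it was at the start of the episode below 0.015 m); the robot touches nothing.
It fails at once if the speed dial is turned past the fourth click towards the fifth (distance of speed_pointer from where it was at the start of the episode above 0.0503 m).
It fails at once if the wing of the speed dial is pinched: fingers press on both its long sides at once (contact force between each of speed_dial_c1, speed_dial_c2 and the fingers above 2 N).
It fails at once if the heat dial is turned (pointer more than 4 mm from its place) (distance of heat_pointer from where it was at the start of the episode above 0.004 m).
It fails at once if the bottle is lifted, shoved or tipped (distance of bottle from where it was at the start of the episode above 0.015 m or angle between bottle's own z axis and vertical above 0.2 rad).
It fails at once if the tip box, the tube rack or the dish is lifted or pushed away (more than 20 mm) (distance of any of tip_box, tube_rack, dish from where it was at the start of the episode above 0.02 m).
It also fails if it takes over 38 s, if anything falls off the work surface, if the arm or the gripper's body presses on something with over 40 N, if the wrist force passes 120 N, or if a joint passes its speed limit or range.

### The arm

A 6-joint arm with a two-finger parallel gripper is mounted at the origin on the work surface. World frame = base frame: x ahead of the robot, y to its left, z up, the work surface at z = 0. Lengths are in m, angles in rad, forces in N, time in s.
With the tool pointing down it reaches from about 0.225 to 0.725 m from the base axis. Payload 3.1 kg.
Tool frame: the origin (TCP) lies at the very end of the fingers, on their centre line; the grasp point (between the pads) lies 19 mm behind it (grasp_offset is the distance from the TCP to the grasp point, in m); z points along the fingers, x is the direction in which the jaws open and shut, and the axes are right-handed (so a half turn about z gives the same grasp; the last joint's range is limited). The gripper opens to 85 mm and grips with 20 to 120 N. Pads are 22 mm wide; open, the fingers measure 114 mm over their backs; the gripper's body (76 mm by 85 mm) begins 54 mm behind the grasp point. The pads swing forward as they close: fully open they stand 13 mm farther back than shut.
Start: joints at [-1.333, 0.048, 0.099, 1.622, 0, 1.443], TCP at [0.188, -0.49, 0.231] pointing down, gripper open.
Joint ranges: [-2.91, 2.91], [-0.99, 1.94], [-1.21, 1.42], [-2.12, 2.29], [-1.49, 1.47], [-3.14, 3.14]. Speed limits (rad/s): [2.79, 2.79, 3.14, 3.14, 3.14, 3.14].

### API

Orientations are given as a unit quaternion [x, y, z, w].
In Python, from workcell import * gives the robot as it stands.
- The arm moves only by the tool carry_out, never from a script. Its argument "series" is a list that holds one entry, the list of rows, each a list of 4 numbers: the shift along the tool's x, y, z in mm, then the turn about the tool's z in degrees. In form: [[[dx, dy, dz, spin], ...]]. A call has 1 to 5 rows; each row is the pose to reach, as a shift and turn from the pose measured when the call began, along the tool's axes at that moment; what a row does not reach only later rows make up. A row lasts 1/10 s, in which the tool goes at most 50 mm and 8.59 degrees, less where a joint would pass 70% of its speed; a pose out of reach is approached as far as the arm can. A call with a gripper value outside its range is refused whole. "claw" is the finger opening in mm, from 0 to 85.4, set as the call begins (left out, the last holds). The fingers move at their own pace and stop on an object; the grip force is fixed at half the most. Time passes only in rows, so rows that repeat a pose let the fingers close. It gives the time, the measured TCP pose, the force and the opening at its end, in the units of the state.
- state(): the state, without advancing time (a new reading comes with each control period).
- grab_frame(name): name is "side" or "top" or "wrist"; returns (picture, depth): 400x640x3 uint8, red, green, blue; 400x640 float32, m along the optical axis (not along the pixel's ray), 0 where there is no reading.
- camera_info(name): a dict with "K" (3x3 intrinsics, pixels), "position" and "orientation" of the camera in the world. Camera axes: x right, y up, looking along -z (the intrinsics and any distortion apply to the point x, -y, -z); pixel columns grow to the right and rows downward; lengths in m; the calibration is good to about 2 mm. A picture is of the moment at which its call begins: read the wrist's pose just before it. camera_info takes no time and is no camera call; for the wrist camera it gives the pose at the moment of the call.
- hand_in(): hands the job in, once; it reports no verdict.
The state is a dict: "time_s": time; "joint_pos": joint angles; "dq": joint speeds; "tau": joint torques, N m; "position": TCP position; "orientation": TCP orientation; "force": force on the tool from outside, world axes, zero at the start; "moment": the same for the moment, N m; "width": finger opening in m.
Only numpy, scipy, OpenCV 4.12 (cv2) and the standard library are available. Lean on these libraries where they do the work, as an engineer would, in place of code of your own. Each camera call takes 0.05 s, during which the arm holds its last target. There are 200 camera calls.

## Working session

There is one attempt and no reset: what is moved stays moved. The work goes in short steps, Python scripts to look and compute and a tool call to move; the robot and the scene stay as the last step left them, time stands still between calls to the robot, and variables do not carry over. Pictures are saved under pics/ and viewed, about 8 in all and at most 12, crops included, and the job is handed in when it is done.

Besides the shell and the picture viewer there is one more tool, called after "Emit:" as name(argument=value, ...) on one line, values as JSON. carry_out: Moves the arm, as the interface text tells. Its arguments: {"type":"object","properties":{"series":{"type":"array"},"claw":{"type":"number"}},"required":["series"]}

```bash
mkdir -p pics; ls
cat > h.py <<'E'
from workcell import *
import numpy as np, cv2
from scipy.spatial.transform import Rotation as R
def save(name,img,): cv2.imwrite('pics/'+name,img[:,:,::-1])
def ray(ci,u,v):
    K=np.array(ci['K']);d=np.array([(u-K[0,2])/K[0,0],-(v-K[1,2])/K[1,1],-1.])
    return np.array(ci['position']),R.from_quat(ci['orientation']).as_matrix()@d
def pt(ci,u,v,dep):
    o,d=ray(ci,u,v); return o+d*dep
def onz(ci,u,v,z):
    o,d=ray(ci,u,v); return o+d*(z-o[2])/d[2]
def proj(ci,p):
    K=np.array(ci['K']);c=R.from_quat(ci['orientation']).as_matrix().T@(np.array(p)-ci['position'])
    return K[0,0]*c[0]/-c[2]+K[0,2], K[1,1]*(-c[1])/-c[2]+K[1,2]
E
python3 - <<'E'
from h import *
print(state())
for n in ('top','side'):
    im,d=grab_frame(n); ci=camera_info(n); print(n,ci); save(n+'0.png',im); np.savez(n+'0.npz',im=im,d=d)
E
```

```text
pics
{'time_s': 0.0, 'joint_pos': array([-1.33279683e+00,  4.87490969e-02,  9.75513298e-02,  1.62201146e+00,
        1.75107210e-05,  1.44300736e+00]), 'dq': array([-6.61386942e-05,  2.11844689e-04,  7.63262681e-04, -3.13773011e-04,
        5.52673366e-04,  7.02977855e-04]), 'tau': array([ 5.30548768e-04, -3.38784707e+01,  3.20014071e+01,  2.02904450e-02,
       -6.65655648e-05,  6.02967617e-06]), 'position': array([ 0.18763375, -0.48964886,  0.23009473]), 'orientation': array([ 8.23918597e-01, -5.66706881e-01, -8.92938338e-04, -8.11329775e-04]), 'force': array([0.05336239, 0.69604795, 0.00930735]), 'moment': array([-0.06868278, -0.0514722 , -0.03320737]), 'width': 0.08543003965589646}
top {'K': array([[380.57494484,   0.        , 318.65661239],
       [  0.        , 380.57494484, 196.17282715],
       [  0.        ,   0.        ,   1.        ]]), 'position': array([0.42440025, 0.03809956, 0.9059793 ]), 'orientation': array([ 0.07960914, -0.07761538, -0.70159561,  0.70384788])}
side {'K': array([[440.57356726,   0.        , 317.97873614],
       [  0.        , 440.57356726, 203.14723703],
       [  0.        ,   0.        ,   1.        ]]), 'position': array([0.33325567, 0.65842263, 0.85166153]), 'orientation': array([-0.0732507 ,  0.33805858,  0.91867272, -0.1907647 ])}
```

View pics/top0.png

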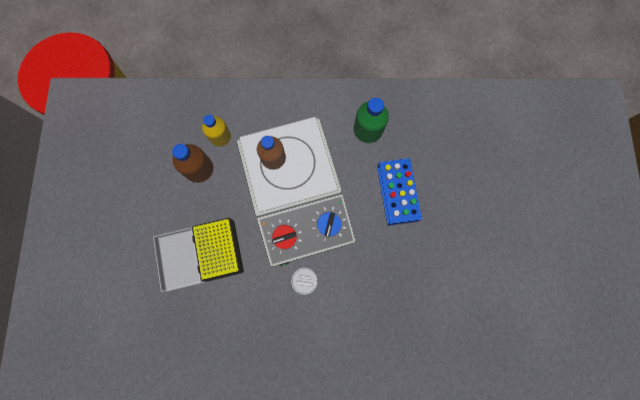

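View pics/side0.png

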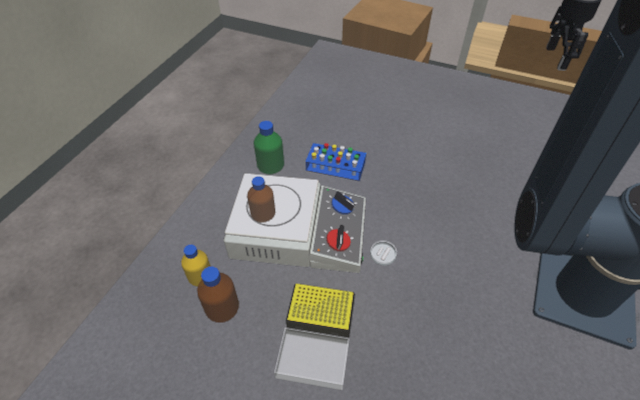

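The top view shows one stirrer, with the red dial at (285,237) and the blue dial at (329,224), which is on the right. Candidates for "bottle" are the small amber one on the plate (270,152), a large amber one (195,163), a green one (371,122) and a yellow one (214,130). The one on the plate fits. I'll check the dials in a close crop.

Run:
```python
from h import *
z=np.load('top0.npz');im,d=z['im'],z['d'];ci=camera_info('top')
hsv=cv2.cvtColor(im,cv2.COLOR_RGB2HSV)
P={}
for n,(lo,hi),(x0,x1,y0,y1) in (('blue',((100,120,60),(125,255,255)),(305,350,205,245)),('red',((0,150,80),(8,255,255)),(262,308,220,258))):
    m=cv2.inRange(hsv,lo,hi);k=np.zeros_like(m);k[y0:y1,x0:x1]=m[y0:y1,x0:x1]
    c=cv2.convexHull(cv2.findNonZero(k));e=cv2.minEnclosingCircle(c);el=cv2.fitEllipse(c)
    ys,xs=np.nonzero(k); zz=np.median(d[ys,xs]); p=pt(ci,el[0][0],el[0][1],zz);P[n]=p
    print(n,e,el,zz,p)
v=P['red']-P['blue'];print('dist',np.linalg.norm(v),'yaw',np.arctan2(-v[0],v[1]))
a=cv2.resize(im[190:265,250:362],None,fx=6.5,fy=6.5,interpolation=cv2.INTER_CUBIC)
z2=np.load('side0.npz');b=cv2.resize(z2['im'][180:270,300:375],None,fx=3.2,fy=3.2,interpolation=cv2.INTER_CUBIC)
save('crop.png',a)
save('cropside.png',b)
# wing pixels depth
for (u,v) in ((329,224),(320,226),(338,222),(315,215),(345,235)): print((u,v),pt(ci,u,v,d[v,u]))
```

```text
blue ((328.73529052734375, 223.73529052734375), 12.025519371032715) ((328.7879638671875, 223.7246551513672), (23.480045318603516, 23.665813446044922), 98.45264434814453) 0.84933305 [0.55218492 0.01799485 0.06400218]
red ((284.0, 236.59091186523438), 12.014640808105469) ((283.98004150390625, 236.5946044921875), (23.430377960205078, 23.940366744995117), 77.11299133300781) 0.8433251 [0.52312187 0.11734578 0.06389924]
dist 0.10351462518764033 yaw 0.28458886904069375
(329, 224) [0.54892648 0.01795043 0.08148248]
(320, 226) [0.54684909 0.03759369 0.06509291]
(338, 222) [ 0.55623994 -0.00262354  0.06333406]
(315, 215) [0.57209101 0.04889568 0.06253412]
(345, 235) [ 0.52926715 -0.01907359  0.04607358]
```

View pics/crop.png

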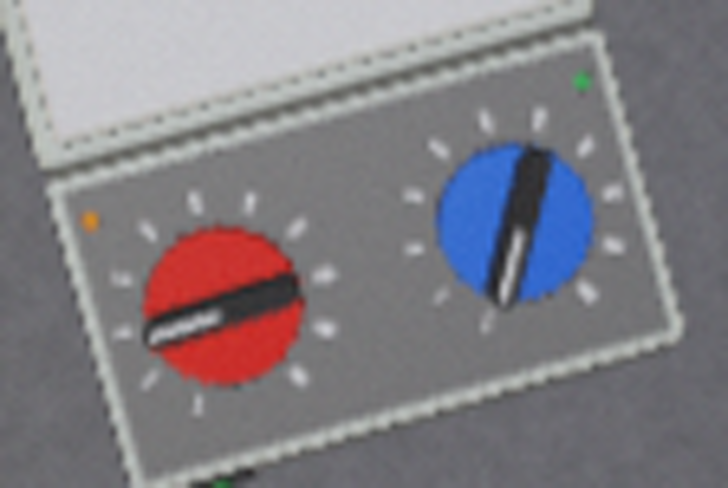

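The pointer stands on the lowest mark, which is the first one anticlockwise, so it starts at click 0 and the target is click 4. I'll push the wing's tail (far end) from its left side, with the gripper closed. First I'll cross-check the axis with the side view and work out the approach.

```bash
cat >> h.py <<'E'
S=np.array([.5522,.0180,.064]); YAW=.2846; T=.2618
Rp=R.from_euler('z',YAW).as_matrix()@R.from_euler('y',-T).as_matrix()  # cols: x up slope, y left, z normal
def wing(deg): # tail direction, deg anticlockwise of slope x; side points on the trailing (ccw) side and rounded end
    s=np.r_[np.linspace(-20,22,22)];pts=[(a,5.) for a in s]+[(22+5*np.sin(t),5*np.cos(t)) for t in np.linspace(.2,2.2,9)]
    c,q=np.cos(np.radians(deg)),np.sin(np.radians(deg));out=[]
    for a,b in pts:
        for h in np.linspace(0,18,10): out.append(S+Rp@np.array([c*a-q*b,q*a+c*b,h])/1e3)
    return np.array(out)
def hit(deg,pos,ang,hx=14.5,hy=11.): # does the closed finger block overlap the wing
    w=wing(deg);r=R.from_euler('z',-ang,degrees=True).apply(w-pos)*1e3
    return bool(np.any((abs(r[:,0])<hx)&(abs(r[:,1])<hy)&(r[:,2]>0)))
def pushed(start,pos,ang,**k): # wing angle (deg, tail) once the finger stands there
    for d in np.arange(start,start-160,-.5):
        if not hit(d,pos,ang,**k): return d
def finger(tail,gap=0.,r=21.,lead=5.,clear=5.): # pose for a wing tail at 'tail' deg: pos, tool-x world angle
    c,q=np.cos(np.radians(tail)),np.sin(np.radians(tail));b=16+gap
    p=S+Rp@np.array([c*r-q*b,q*r+c*b,0])/1e3
    ang=np.degrees(YAW)+tail+180-lead
    # lowest z clearing the skirt by 'clear'
    g=np.array([(x,y) for x in np.linspace(-14.5,14.5,9) for y in np.linspace(-11,11,7)])
    w=R.from_euler('z',ang,degrees=True).apply(np.c_[g,0*g[:,0]]/1e3)+p
    l=w-S; rr=np.hypot(l[:,0],l[:,1]);zs=S[2]-(Rp[0,2]*l[:,0]+Rp[1,2]*l[:,1])/Rp[2,2]
    p[2]=zs[rr<.028].max()+clear/1e3
    return p,ang
def cur():
    s=state();Rm=R.from_quat(s['orientation']).as_matrix();return np.array(s['position']),Rm,np.degrees(np.arctan2(Rm[1,0],Rm[0,0])),s
def rows(targets):
    p,Rm,a,s=cur()
    for q,ang in targets:
        d=Rm.T@(np.array(q)-p)*1e3;print([round(float(v),1) for v in d]+[round(float((a-ang+180)%360-180),1)])
E
python3 - <<'E'
from h import *
z=np.load('side0.npz');im,d=z['im'],z['d'];ci=camera_info('side');hsv=cv2.cvtColor(im,cv2.COLOR_RGB2HSV)
m=cv2.inRange(hsv,(100,120,60),(125,255,255));k=np.zeros_like(m);k[188:220,325:362]=m[188:220,325:362]
n,l,st,_=cv2.connectedComponentsWithStats(k)
ys,xs=np.nonzero(k);w=np.array([pt(ci,u,v,d[v,u]) for u,v in zip(xs,ys)]);print('side skirt',len(w),(w.min(0)+w.max(0))/2,w.min(0),w.max(0),'proj S',proj(ci,S),(xs.min()+xs.max())/2,(ys.min()+ys.max())/2)
# pointer direction: white line in top view
zt=np.load('top0.npz');it=zt['im'];ct=camera_info('top');
print('bottle',pt(ct,270,152,zt['d'][152,270]))
for t in (-30,):
    for who,sg in (('tail',1),('pointer',-1)):
        c,q=np.cos(np.radians(t))*sg,np.sin(np.radians(t))*sg
        u=proj(ct,S+Rp@np.array([27*c,27*q,18])/1e3);print(who,u,((u[0]-250)*6.5,(u[1]-190)*6.5))
p,a=finger(-30,gap=8);print(p,a,cur()[0],cur()[2])
for t in (-30,-60,-90,-120,-140):
    p,a=finger(t);print(t,p,a,pushed(-30,p,a),pushed(-30,p,a,hx=12,hy=10))
p,a=finger(-30,gap=8);rows([([p[0],p[1],.23],a)])
E
```

```text
side skirt 165 [0.45649318 0.3228073  0.4498316 ] [ 0.33325567 -0.01280804  0.04800166] [0.5797307  0.65842263 0.85166153] proj S (np.float64(343.4516393217105), np.float64(202.2655894378989)) 341.5 204.5
bottle [0.68024273 0.13878709 0.17819759]
tail (np.float64(332.64343642619315), np.float64(212.5844083364468)) (np.float64(537.1823367702555), np.float64(146.7986541869043))
pointer (np.float64(326.51165882239667), np.float64(236.5110011102138)) (np.float64(497.3257823455783), np.float64(302.32150721638976))
[0.57729739 0.03605768 0.07591794] 161.30637884942323 [ 0.18764409 -0.48970926  0.23024206] -69.0432178683437
-30 [0.57553437 0.02832335 0.07624185] 161.30637884942323 -30.0 -30.0
-60 [0.57764021 0.01482884 0.07626379] 131.30637884942323 -55.5 -53.5
-90 [0.57292937 0.00218405 0.07543723] 101.30637884942323 -84.5 -82.0
-120 [ 0.56266411 -0.00622288  0.07370681] 71.30637884942323 -30.0 -30.0
-140 [ 0.55405222 -0.00829285  0.07180793] 51.306378849423226 -30.0 -30.0
[-351.6, -551.9, 1.1, 129.7]
```

Emit:
carry_out(series=[[[-25,-39,0,-8.5],[-50,-78,0,-17],[-75,-117,0,-25.5],[-100,-156,0,-34],[-125,-195,0,-42.5]]], claw=0)

```text
time_s: 0.6
position: [0.3256, -0.3015, 0.23]
orientation: [0.974, -0.227, -0.001, -0.001]
force: [0.5, 0.6, 0.6]
width: 0.0125
```

```bash
python3 -c "
from h import *
p,a=finger(-30,gap=8);print(cur()[0],cur()[2],state()['joint_pos']);rows([([p[0],p[1],.23],a)])"
```

```text
[ 0.32557841 -0.30149104  0.23000965] -26.22940077737109 [-8.99112015e-01 -1.60458045e-01 -1.02808346e-01  1.63103721e+00
  1.06261774e-03  1.12947429e+00]
[76.6, -414.0, 0.7, 172.5]
```

Emit:
carry_out(series=[[[9,-49,0,-8.5],[18,-98,0,-17],[27,-147,0,-25.5],[36,-196,0,-34],[45,-245,0,-42.5]]])

```text
time_s: 1.1
position: [0.4744, -0.1003, 0.23]
orientation: [0.989, 0.145, -0.0, -0.001]
force: [1.0, -1.4, 1.1]
width: 0.0001
```

```bash
python3 -c "
from h import *
p,a=finger(-30,gap=8);print(cur()[0],cur()[2],state()['joint_pos']);rows([([p[0],p[1],.23],a)])"
```

```text
[ 0.47438016 -0.10030014  0.23001619] 16.62862446394499 [-0.34814337 -0.05463195 -0.00575163  1.62166019  0.00207224  0.93242716]
[137.6, -101.2, 0.3, -144.7]
```

Emit:
carry_out(series=[[[34,-25,0,-8.5],[68,-50,0,-17],[102,-75,0,-25.5],[136,-100,0,-34],[137,-101,0,-42.5]]])

```text
time_s: 1.6
position: [0.5783, 0.0399, 0.2279]
orientation: [0.867, 0.498, -0.0, -0.003]
force: [-0.2, -1.1, -0.1]
width: -0.0002
```

Emit:
carry_out(series=[[[0,0,0,-8.5],[0,0,0,-17],[0,0,0,-25.5],[0,0,0,-34],[0,0,0,-42.5]]])

```text
time_s: 2.1
position: [0.578, 0.0399, 0.227]
orientation: [0.626, 0.78, 0.0, -0.003]
force: [-0.3, 0.5, 0.5]
width: -0.0001
```

Emit:
carry_out(series=[[[0,0,0,-8.5],[0,0,0,-17],[0,0,0,-25.5],[0,0,0,-34],[0,0,0,-42.5]]])

```text
time_s: 2.6
position: [0.5776, 0.04, 0.2262]
orientation: [0.298, 0.955, 0.001, -0.004]
force: [-0.1, 0.8, -0.5]
width: 0.0004
```

```bash
python3 -c "
from h import *
p,a=finger(-30,gap=8);print(cur()[0],cur()[2],state()['joint_pos']);rows([([p[0],p[1],.23],a)])
im,d=grab_frame('wrist');save('wrist1.png',im);np.savez('w1.npz',im=im,d=d)"
```

```text
[0.57759437 0.03995771 0.22622468] 145.3125771284907 [-0.04916619  0.19656994  0.25161755  1.63235745  0.00442786 -1.01456594]
[-1.9, -3.4, -3.8, -16.0]
```

View pics/wrist1.png

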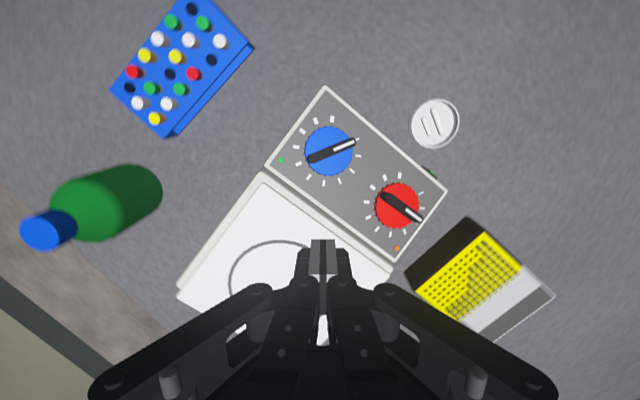

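The wrist view shows the blue dial clear at (330,150), with its white pointer to the right, and the closed fingertips at (322,245). They taper to a narrow block. I'll measure the dial and the tip width here.

Run:
```python
from h import *
z=np.load('w1.npz');im,d=z['im'],z['d'];ci=camera_info('wrist');hsv=cv2.cvtColor(im,cv2.COLOR_RGB2HSV)
P={}
for n,lo,hi,(x0,x1,y0,y1) in (('blue',(100,120,60),(125,255,255),(296,362,118,182)),('red',(0,150,80),(8,255,255),(368,425,175,235))):
    m=cv2.inRange(hsv,lo,hi);k=np.zeros_like(m);k[y0:y1,x0:x1]=m[y0:y1,x0:x1]
    el=cv2.fitEllipse(cv2.convexHull(cv2.findNonZero(k)));ys,xs=np.nonzero(k)
    w=np.array([pt(ci,u,v,d[v,u]) for u,v in zip(xs,ys) if d[v,u]>0]);
    dz=w[:,2].mean();A=np.c_[w[:,:2],np.ones(len(w))];c=np.linalg.lstsq(A,w[:,2],rcond=None)[0]
    o,dd=ray(ci,*el[0]);t=(c[:2]@o[:2]+c[2]-o[2])/(dd[2]-c[:2]@dd[:2]);P[n]=o+t*dd
    print(n,el,P[n],'slope',c[:2])
v=P['red']-P['blue'];print(np.linalg.norm(v),np.arctan2(-v[0],v[1]))
p,Rm,a,s=cur();print('TCP pixel',proj(ci,p))
for row in (240,245,250,260,270,285):
    r=d[row,280:365];near=np.nonzero((r>0)&(r<.3))[0]+280
    if len(near):
        q=np.array([Rm.T@(pt(ci,u,row,d[row,u])-p)*1e3 for u in near]);print(row,near[0],near[-1],'tool x',q[:,0].min().round(1),q[:,0].max().round(1),'y',q[:,1].min().round(1),q[:,1].max().round(1),'z',q[:,2].min().round(1),q[:,2].max().round(1))
```

```text
blue ((328.05682373046875, 150.4281463623047), (48.41128921508789, 49.615684509277344), 178.50416564941406) [0.55322072 0.01545416 0.06462444] slope [0.24530724 0.1024382 ]
red ((396.4814147949219, 205.141845703125), (42.88568878173828, 45.455379486083984), 27.596702575683594) [0.5230434  0.11445211 0.064052  ] slope [0.28720069 0.09357944]
0.10349683079376228 0.2958800479447558
TCP pixel (np.float64(324.4984953751261), np.float64(253.73072206245575))
240 311 334 tool x -7.5 5.2 y -12.4 -10.8 z -6.6 -3.5
245 311 334 tool x -7.3 5.0 y -12.0 -11.1 z -11.4 -9.9
250 300 345 tool x -13.5 11.1 y -12.2 -6.8 z -17.2 -7.7
260 296 349 tool x -14.6 12.2 y -12.3 -7.0 z -26.8 -18.2
270 295 350 tool x -14.3 11.9 y -12.3 -7.1 z -35.2 -27.3
285 288 357 tool x -16.3 14.1 y -14.0 -6.1 z -48.3 -37.7
```

The tip is only about 12.6 × 22 mm over its last 14 mm. I'll update the model, average the two axis estimates, and plan the descent.

```bash
sed -i 's/^S=.*/S=np.array([.5527,.0168,.0643]); YAW=.288; T=.2618/; s/hx=14.5,hy=11\./hx=6.3,hy=11./; s/r=21\.,lead/r=19.,lead/; s/np.linspace(-14.5,14.5,9)/np.linspace(-6.5,6.5,7)/' h.py
python3 - <<'E'
from h import *
st=-30
for t in range(-30,-151,-20):
    p,a=finger(t); st=pushed(st,p,a); print(t,p.round(4),round(a,1),st)
p,a=finger(-30,gap=8);print(p,a)
rows([([p[0],p[1],.15],a),(p,a)])
E
```

```text
-30 [0.5741 0.0277 0.0766] 161.5 -30.0
-50 [0.5766 0.0194 0.0766] 141.5 -47.0
-70 [0.5762 0.0108 0.0765] 121.5 -65.0
-90 [0.5729 0.003  0.0756] 101.5 -85.0
-110 [ 0.5672 -0.0032  0.074 ] 81.5 -104.5
-130 [ 0.5598 -0.007   0.0719] 61.5 -125.5
-150 [ 0.5515 -0.0079  0.0695] 41.5 -148.5
[0.57584769 0.03542652 0.07648865] 161.5011844997677
[-1.7, -4.8, 76.2, -16.0]
[-2.3, -4.8, 149.7, -16.0]
```

Emit:
carry_out(series=[[[-2,-5,20,-8],[-2,-5,60,-16],[-2,-5,100,-16],[-2,-5,125,-16],[-2,-5,125,-16]]])

```text
time_s: 3.15
position: [0.5712, 0.0355, 0.0952]
orientation: [0.162, 0.987, 0.001, -0.009]
force: [-1.0, -0.6, -0.8]
width: 0.0001
```

Run:
```python
from h import *
print(cur()[0],cur()[2]);
rows([finger(-30,gap=8),finger(-30,gap=4),finger(-30,gap=0)])
```

```text
[0.57118227 0.03554367 0.09521052] 161.4046937208819
[-4.8, 1.4, 18.6, -0.1]
[-5.2, -2.6, 18.6, -0.1]
[-5.6, -6.5, 18.5, -0.1]
```

Emit:
carry_out(series=[[[-5,1,6,0],[-5,1,12,0],[-5,1,15,0],[-5,1,15,0]]])

```text
time_s: 3.55
position: [0.5765, 0.0349, 0.0807]
orientation: [0.162, 0.987, 0.001, -0.009]
force: [0.1, -0.2, 0.5]
width: 0.0002
```

Run:
```python
from h import *
print(cur()[0],cur()[2]);
rows([finger(-30,gap=8),finger(-30,gap=4),finger(-30,gap=0)])
```

```text
[0.57652021 0.03494717 0.08074336] 161.39137755911634
[0.7, 0.2, 4.3, -0.1]
[0.3, -3.7, 4.2, -0.1]
[-0.1, -7.6, 4.2, -0.1]
```

Tracking is good. I'll go down the last 4 mm and close the gap, watching the force.

Emit:
carry_out(series=[[[0,0,2,0],[0,0,4,0],[0,-2,4,0],[0,-4,4,0],[0,-4,4,0]]])

```text
time_s: 4.05
position: [0.5751, 0.0309, 0.0769]
orientation: [0.162, 0.987, 0.001, -0.009]
force: [0.0, -0.3, 0.1]
width: 0.0004
```

Run:
```python
from h import *
print(cur()[0],cur()[2],state()['force'])
rows([finger(t) for t in (-30,-35,-40,-45,-50)])
im,d=grab_frame('side');save('s1.png',cv2.resize(im[150:260,280:400],None,fx=5,fy=5,interpolation=cv2.INTER_CUBIC))
```

```text
[0.57511563 0.03085735 0.07687737] 161.36639034378516 [ 0.01630382 -0.31251895  0.07296412]
[-0.1, -3.3, 0.3, -0.1]
[-1.5, -4.9, 0.3, 4.9]
[-2.9, -6.6, 0.3, 9.9]
[-4.0, -8.5, 0.3, 14.9]
[-5.0, -10.4, 0.2, 19.9]
```

View pics/s1.png

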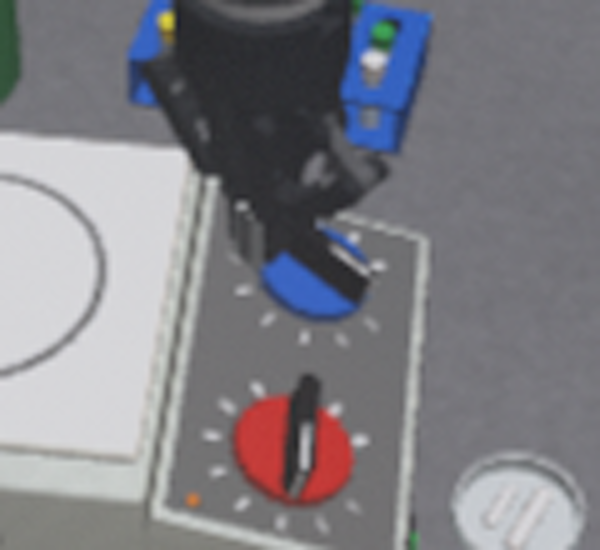

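The fingertip is at (240,245), just left of the wing's tail, and the pointer hasn't moved. I'll push towards the first click.

Emit:
carry_out(series=[[[0,-3.3,0.3,0],[-1.5,-5,0.3,5],[-3,-6.6,0.3,10],[-4,-8.5,0.3,15],[-4.5,-9.5,0.3,17.5]]])

```text
time_s: 4.6
position: [0.5766, 0.0219, 0.0763]
orientation: [0.311, 0.95, 0.002, -0.009]
force: [0.7, 3.7, -2.0]
width: -0.0002
```

Run:
```python
from h import *
p,Rm,a,s=cur();print(p,a,s['force'],'model',pushed(-30,p,a))
rows([finger(t) for t in (-50,-55,-60,-65,-70)])
```

```text
[0.576593   0.02189952 0.07629932] 143.76294129853335 [ 0.66548133  3.65675823 -1.9667469 ] model -41.5
[-1.4, -2.0, -0.3, 2.3]
[-2.9, -3.7, -0.4, 7.3]
[-4.1, -5.4, -0.4, 12.3]
[-5.2, -7.2, -0.4, 17.3]
[-6.2, -9.2, -0.3, 22.3]
```

Contact shows +3.7 N in y, and the wing is close to its first half-way point. I'll continue the arc.

Emit:
carry_out(series=[[[-1.4,-2,-0.3,2.5],[-2,-2.8,-0.3,5],[-3,-3.7,-0.3,7.5],[-3.5,-4.5,-0.3,10],[-4,-5.4,-0.3,12.5]]])

```text
time_s: 5.1
position: [0.5766, 0.015, 0.0765]
orientation: [0.413, 0.91, 0.001, -0.009]
force: [0.4, 0.3, 0.7]
width: -0.0002
```

```bash
cat > look.py <<'E'
from h import *
import sys
p,Rm,a,s=cur();print(p,a,s['force'],'model',pushed(-30 if len(sys.argv)<2 else float(sys.argv[1]),p,a))
rows([finger(float(t)) for t in sys.argv[2:]])
# white pointer line in the side view, found on the plane of the wing's top
ci=camera_info('side');im,d=grab_frame('side');np.save('last.npy',im)
o=S+Rp[:,2]*.018
u0,v0=proj(ci,o);best=[]
hsv=cv2.cvtColor(im,cv2.COLOR_RGB2HSV)
for v in range(int(v0)-22,int(v0)+23):
    for u in range(int(u0)-25,int(u0)+26):
        if hsv[v,u,2]>120 and hsv[v,u,1]<60:
            c,dd=ray(ci,u,v);t=Rp[:,2]@(o-c)/(Rp[:,2]@dd);l=Rp.T@(c+t*dd-o)*1e3
            if np.hypot(l[0],l[1])<26: best.append((*l[:2],u,v))
b=np.array(best)
if len(b): print(len(b),'pointer mean',b.mean(0).round(1),'pointer deg',np.degrees(np.arctan2(b[:,1].mean(),b[:,0].mean())).round(1))
E
python3 look.py -30 -60 -65 -70 -75 -80
```

```text
[0.57655786 0.01495082 0.07654154] 131.15137021968147 [0.39135992 0.3227457  0.69198101] model -56.0
[0.0, 0.2, -0.1, -0.3]
[-1.5, -1.3, -0.1, 4.7]
[-2.8, -3.0, 0.0, 9.7]
[-4.0, -4.8, 0.2, 14.7]
[-5.1, -6.7, 0.4, 19.7]
68 pointer mean [ -8.2  -6.9 349.3 195.8] pointer deg -140.1
```

The force dropped, so the dial jumped to click 1. On to click 2.

Emit:
carry_out(series=[[[-1.5,-1.3,0,5],[-2.8,-3,0,10],[-4,-4.8,0.2,15],[-5.1,-6.7,0.4,20],[-5.6,-7.7,0.5,22.5]]])

```text
time_s: 5.65
position: [0.5758, 0.0063, 0.0762]
orientation: [0.584, 0.812, 0.001, -0.008]
force: [3.8, 2.2, -1.0]
width: 0.0004
```

```bash
python3 look.py -60 -82 -85 -90 -95 -100
python3 -c "
from h import *
im=np.load('last.npy');save('s2.png',cv2.resize(im[150:260,280:400],None,fx=5,fy=5,interpolation=cv2.INTER_CUBIC))"
```

```text
[0.57581231 0.00631928 0.07622941] 108.50429335323622 [ 3.80149191  2.17613647 -1.03600494] model -73.5
[0.1, -1.3, 0.3, -1.0]
[-0.8, -2.2, 0.4, 2.0]
[-2.3, -3.8, 0.7, 7.0]
[-3.5, -5.5, 1.0, 12.0]
[-4.6, -7.3, 1.4, 17.0]
65 pointer mean [ -7.9  -6.3 349.2 196. ] pointer deg -141.3
```

View pics/s2.png

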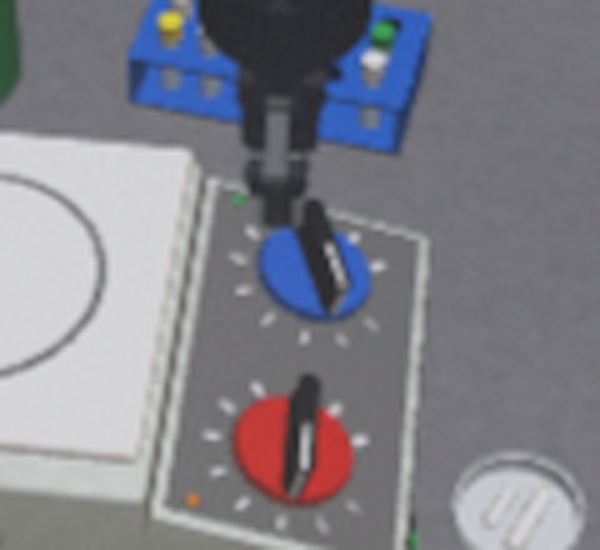

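The pointer end is at (335,305), about half-way between clicks 1 and 2, as the model says (-73.5). The heat dial is untouched. I'll push on.

Emit:
carry_out(series=[[[0,-1.3,0.3,0],[-0.8,-2.2,0.4,2],[-1.5,-3,0.5,4.5],[-2.3,-3.8,0.7,7],[-2.3,-3.8,0.7,7]]])

```text
time_s: 6.2
position: [0.5721, 0.0023, 0.0754]
orientation: [0.633, 0.774, -0.001, -0.009]
force: [0.6, -0.4, -0.5]
width: 0.0002
```

```bash
python3 look.py -75 -95 -100 -105 -110 -113
```

```text
[0.57214679 0.00227102 0.07544934] 101.50612003662431 [ 0.63918089 -0.44855475 -0.50266653] model -87.5
[-0.9, -0.6, 0.2, 5.0]
[-2.3, -2.3, 0.6, 10.0]
[-3.4, -4.0, 1.0, 15.0]
[-4.4, -5.9, 1.4, 20.0]
[-4.9, -7.0, 1.7, 23.0]
49 pointer mean [ -9.4  -3.2 349.7 197.1] pointer deg -161.2
```

Click 2 reached, and the force is back to zero. On to click 3, where half-way is a tail angle of -105°.

Emit:
carry_out(series=[[[-0.9,-0.6,0.2,5],[-2.3,-2.3,0.6,10],[-3.4,-4,1,15],[-4.4,-5.9,1.4,20],[-4.4,-5.9,1.4,20]]])

```text
time_s: 6.75
position: [0.5681, -0.0033, 0.0744]
orientation: [0.757, 0.654, -0.001, -0.008]
force: [2.6, 0.5, -0.8]
width: -0.0
```

```bash
python3 look.py -90 -110 -113 -116 -119 -122
```

```text
[ 0.56814469 -0.00329961  0.07438454] 81.62065288249636 [ 2.64247119  0.48634729 -0.82978062] model -102.0
[-0.1, -0.9, 0.4, 0.1]
[-0.9, -1.8, 0.7, 3.1]
[-1.8, -2.8, 1.0, 6.1]
[-2.5, -3.7, 1.3, 9.1]
[-3.3, -4.8, 1.6, 12.1]
50 pointer mean [ -6.   -2.2 348.2 197.1] pointer deg -159.9
```

Emit:
carry_out(series=[[[0,-0.9,0.4,0],[-0.9,-1.8,0.7,3],[-1.8,-2.8,1,6],[-1.8,-2.8,1,6]]])

```text
time_s: 7.2
position: [0.5644, -0.005, 0.0734]
orientation: [0.789, 0.614, -0.003, -0.008]
force: [-0.2, -0.8, -0.0]
width: 0.0003
```

```bash
python3 look.py -105 -120 -125 -130 -135 -140
python3 -c "
from h import *
im=np.load('last.npy');save('s3.png',cv2.resize(im[150:260,280:400],None,fx=5,fy=5,interpolation=cv2.INTER_CUBIC))"
```

```text
[ 0.56443551 -0.00497223  0.07336475] 75.77075252340858 [-0.15044662 -0.82062697 -0.00156482] model -112.5
[-0.7, -0.6, 0.3, 4.3]
[-2.0, -2.2, 0.9, 9.3]
[-3.1, -4.0, 1.5, 14.3]
[-4.1, -5.8, 2.1, 19.3]
[-4.9, -7.7, 2.7, 24.3]
41 pointer mean [ -4.8   0.9 347.6 197.9] pointer deg 168.9
```

View pics/s3.png

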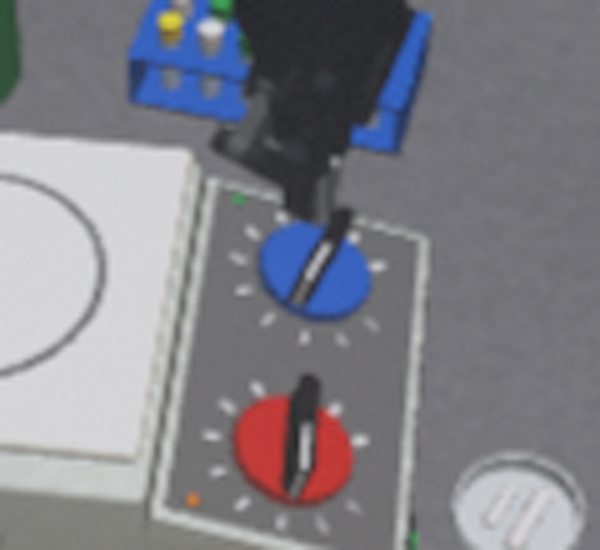

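Run:
```python
from h import *
ci=camera_info('side')
for t in (-30,-73.5,-120,-135,-150):
    o=[]
    for sg in (1,-1):
        c,q=27*sg*np.cos(np.radians(t)),27*sg*np.sin(np.radians(t));u=proj(ci,S+Rp@np.array([c,q,18])/1e3);o+=[round((u[0]-280)*5),round((u[1]-150)*5)]
    print(t,'tail',o[:2],'pointer',o[2:])
```

```text
-30 tail [283, 201] pointer [374, 270]
-73.5 tail [318, 190] pointer [340, 282]
-120 tail [360, 206] pointer [296, 266]
-135 tail [371, 216] pointer [286, 256]
-150 tail [378, 227] pointer [278, 244]
```

```bash
cat > ptr.py <<'E'
from h import *
import sys
p,Rm,a,s=cur();print(p,a,s['force'],'model',pushed(-105,p,a))
im,d=grab_frame('side');np.save('last.npy',im);ci=camera_info('side')
hsv=cv2.cvtColor(im,cv2.COLOR_RGB2HSV);u0,u1,v0,v1=330,356,193,215
blue=cv2.inRange(hsv,(100,120,60),(125,255,255));k=np.zeros_like(blue);k[v0:v1,u0:u1]=blue[v0:v1,u0:u1]
hull=np.zeros_like(k);c=cv2.convexHull(cv2.findNonZero(k));cv2.fillConvexPoly(hull,c,255)
wh=(hsv[:,:,2]>105)&(hsv[:,:,1]<90)&(cv2.erode(hull,np.ones((3,3)))>0)
blk=(hsv[:,:,2]<75)&(hull>0)
o=S+Rp[:,2]*.018
def toplane(m):
    ys,xs=np.nonzero(m);out=[]
    for u,v in zip(xs,ys):
        q,dd=ray(ci,u,v);t=Rp[:,2]@(o-q)/(Rp[:,2]@dd);out.append((Rp.T@(q+t*dd-o)*1e3)[:2])
    return np.array(out)
for n,m in (('white',wh),('black+white',wh|blk)):
    w=toplane(m)
    if len(w)>3:
        _,_,V=np.linalg.svd(w-w.mean(0));print(n,len(w),w.mean(0).round(1),'axis deg',(np.degrees(np.arctan2(V[0,1],V[0,0]))%180).round(1))
E
python3 ptr.py
```

```text
[ 0.56409927 -0.00471361  0.07319085] 75.8099611269581 [ 0.09255555 -0.05937223 -0.04347254] model -113.5
white 22 [ 6.9 21.2] axis deg 72.0
black+white 40 [ 4.8 17.6] axis deg 70.6
```

```bash
sed -e 's/^p,Rm.*$//' -e "s/^im,d=grab_frame.*$/ci=camera_info('side');im=np.load('side0.npz')['im'].copy() if sys.argv[1]=='0' else np.load('side0.npz')['im'].copy()\nif sys.argv[1]!='0': im[150:260,280:400]=cv2.resize(cv2.imread('pics\/'+sys.argv[1]),(120,110),interpolation=cv2.INTER_AREA)[:,:,::-1]/" ptr.py > ptrold.py
for f in 0 s1.png s2.png s3.png; do echo $f; python3 ptrold.py $f; done
python3 -c "
from h import *
im,d=grab_frame('top');np.save('top1.npy',im);save('t1.png',np.vstack([cv2.resize(im[180:275,250:370],None,fx=6,fy=6,interpolation=cv2.INTER_CUBIC)]))"
```

```text
0
white 11 [-6.9  7.9] axis deg 143.7
black+white 100 [ 2.  14.4] axis deg 149.3
s1.png
white 11 [-6.9  7.9] axis deg 143.7
black+white 87 [ 0.  15.4] axis deg 142.7
s2.png
white 27 [-5.  18.5] axis deg 103.4
black+white 89 [ 1.2 17.6] axis deg 109.4
s3.png
white 20 [ 5.9 19.1] axis deg 73.8
black+white 27 [ 4.4 15.2] axis deg 73.9
```

View pics/t1.png

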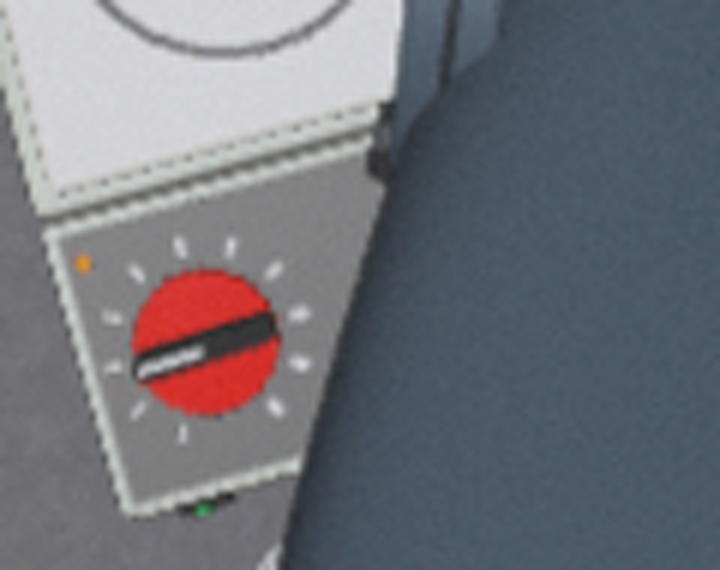

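The top view is blocked by the arm. The side view puts the pointer at about 72°, while click 3 is 60°, so it may still be near the tipping point. I'll hold briefly and measure again.

Emit:
carry_out(series=[[[0,0,0,0],[0,0,0,0],[0,0,0,0]]])

```text
time_s: 7.65
position: [0.5638, -0.0044, 0.0728]
orientation: [0.789, 0.614, -0.003, -0.009]
force: [-0.0, 0.1, 0.7]
width: -0.0004
```

```bash
python3 ptr.py; python3 look.py -105 -117 -118 -119 -120 -122
```

```text
[ 0.56376376 -0.00435305  0.07281592] 75.81350760650396 [-0.02316443  0.13260018  0.66878879] model -115.0
white 21 [ 8.7 17.2] axis deg 65.1
black+white 53 [ 4.7 15.8] axis deg 61.4
[ 0.5638678  -0.0044099   0.07289831] 75.80518007359909 [-0.20520861  0.30358322 -0.28766155] model -114.5
[-0.2, 1.0, -0.5, 1.3]
[-0.5, 0.7, -0.4, 2.3]
[-0.8, 0.4, -0.3, 3.3]
[-1.1, 0.1, -0.1, 4.3]
[-1.6, -0.6, 0.1, 6.3]
38 pointer mean [ -1.    1.2 346.1 197.6] pointer deg 130.1
```

The jump is slow because it is damped, and the dial now reads click 3 (about 62°). Now the fourth click: first push to just before half-way.

Run:
```python
from h import *
rows([finger(t) for t in (-122,-127,-132,-136)])
```

```text
[-1.6, -0.6, 0.1, 6.3]
[-2.8, -2.3, 0.7, 11.3]
[-3.9, -4.1, 1.3, 16.3]
[-4.7, -5.6, 1.8, 20.3]
```

Emit:
carry_out(series=[[[-1.6,-0.6,0,6],[-2.8,-2.3,0.5,11],[-3.9,-4.1,1,16],[-4.7,-5.6,1.5,20],[-4.7,-5.6,1.5,20]]])

```text
time_s: 8.25
position: [0.5583, -0.008, 0.072]
orientation: [0.884, 0.468, -0.003, -0.007]
force: [1.5, -1.0, -0.6]
width: -0.0002
```

```bash
sed -i 's/pushed(-105/pushed(-120/' ptr.py; python3 ptr.py; python3 -c "
from h import *
rows([finger(t) for t in (-136,-138,-140,-142,-144)])"
```

```text
[ 0.55833713 -0.00797795  0.0720159 ] 55.80964294740903 [ 1.47886138 -0.96283585 -0.64144367] model -129.5
white 22 [ 9.5 16.2] axis deg 57.9
black+white 60 [ 5.5 16.6] axis deg 59.2
[-0.2, -1.0, 0.8, 0.4]
[-0.8, -1.6, 1.0, 2.4]
[-1.3, -2.2, 1.3, 4.4]
[-1.9, -2.9, 1.5, 6.4]
[-2.4, -3.5, 1.8, 8.4]
```

Emit:
carry_out(series=[[[-0.2,-1,0.5,0],[-0.8,-1.6,0.8,2],[-1.3,-2.2,1,4],[-1.3,-2.2,1,4]]])

```text
time_s: 8.7
position: [0.5566, -0.0084, 0.0716]
orientation: [0.899, 0.438, -0.003, -0.006]
force: [2.6, -2.5, 0.7]
width: -0.0005
```

```bash
python3 ptr.py; python3 -c "
from h import *
rows([finger(t) for t in (-140,-142,-144,-146,-148)])"
```

```text
[ 0.5566316  -0.00843447  0.07157178] 51.920996831196724 [ 2.58815673 -2.51768698  0.67154029] model -133.5
white 21 [ 9.9 15.5] axis deg 56.2
black+white 67 [ 5.4 16. ] axis deg 56.3
[-0.1, -1.0, 0.8, 0.4]
[-0.6, -1.6, 1.1, 2.4]
[-1.2, -2.3, 1.3, 4.4]
[-1.7, -2.9, 1.6, 6.4]
[-2.2, -3.6, 1.8, 8.4]
```

Emit:
carry_out(series=[[[-0.1,-1,0.8,0],[-0.6,-1.6,1,2],[-1.2,-2.3,1.2,4],[-1.2,-2.3,1.2,4]]])

```text
time_s: 9.15
position: [0.5526, -0.0072, 0.0698]
orientation: [0.914, 0.407, -0.004, -0.007]
force: [-0.7, -0.1, -0.0]
width: -0.0
```

```bash
python3 ptr.py; python3 -c "
from h import *
rows([finger(t) for t in (-144,-146,-148,-150)])"
```

```text
[ 0.55258238 -0.00721657  0.0698312 ] 47.99613594658885 [-0.65929674 -0.09708899 -0.02623991] model -146.0
white 27 [14.2 14.5] axis deg 46.9
black+white 92 [ 8.3 16.7] axis deg 39.5
[0.4, 1.6, -0.6, 0.5]
[-0.2, 1.0, -0.4, 2.5]
[-0.8, 0.4, -0.1, 4.5]
[-1.3, -0.3, 0.1, 6.5]
```

The force has dropped, so the dial is jumping into the fourth click. I'll hold briefly, back off along +y, then lift.

Emit:
carry_out(series=[[[0,1,0,0],[0,2,0,0],[0,4,-1,0],[0,6,-2,0],[0,8,-4,0]]])

```text
time_s: 9.7
position: [0.5586, -0.0126, 0.0735]
orientation: [0.913, 0.407, -0.005, -0.007]
force: [0.0, -1.5, 0.6]
width: 0.0002
```

```bash
python3 ptr.py; python3 -c "
from h import *
im=np.load('last.npy');save('s4.png',cv2.resize(im[150:260,280:400],None,fx=5,fy=5,interpolation=cv2.INTER_CUBIC))"
```

```text
[ 0.55859812 -0.01259669  0.07349854] 48.03699262732839 [ 0.0220812  -1.51571929  0.61690479] model -123.0
white 23 [14.3 11.1] axis deg 34.7
black+white 99 [ 7.8 15. ] axis deg 32.4
```

View pics/s4.png

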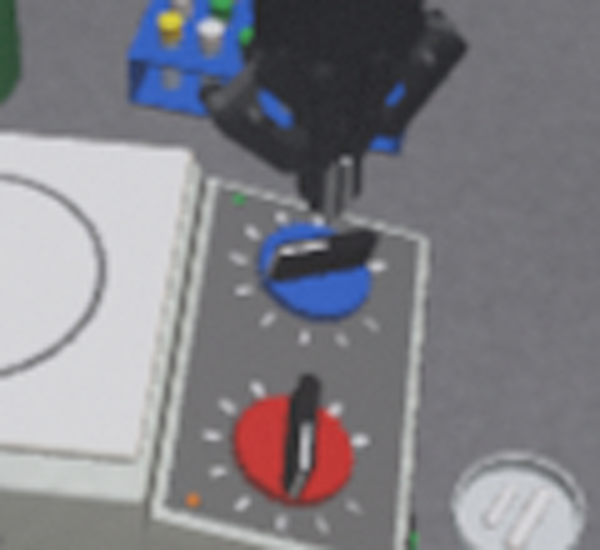

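The pointer end is at (275,265) and the wing reads about 33°, which is click 4 (30°). The finger is clear behind the wing. I'll lift and move towards the operator to free the top view.

Emit:
carry_out(series=[[[0,1,-15,0],[0,1,-45,0],[0,1,-90,0],[0,1,-130,0],[0,1,-150,0]]])

```text
time_s: 10.25
position: [0.5637, -0.0153, 0.2303]
orientation: [0.913, 0.407, -0.0, -0.005]
force: [0.2, -0.4, 1.2]
width: -0.0002
```

```bash
python3 -c "
from h import *
p,Rm,a,s=cur();rows([((p[0]-.02,p[1]-.2,p[2]),a)])"
```

```text
[-162.1, 118.9, -1.6, 0.0]
```

Emit:
carry_out(series=[[[-35,26,-2,0],[-70,51,-2,0],[-105,77,-2,0],[-140,103,-2,0],[-162,119,-2,0]]])

```text
time_s: 10.75
position: [0.5435, -0.2185, 0.2322]
orientation: [0.914, 0.406, -0.0, -0.004]
force: [0.2, -0.2, 0.8]
width: -0.0003
```

```bash
python3 ptr.py
python3 - <<'E'
from h import *
im,d=grab_frame('top');save('t2.png',cv2.resize(im[85:300,140:440],None,fx=2.6,fy=2.6,interpolation=cv2.INTER_CUBIC))
a=np.load('top0.npz')['im'].astype(int);df=abs(im.astype(int)-a).max(2)>60
for n,(u0,u1,v0,v1) in dict(bottle=(245,330,120,200),heat=(265,305,218,256),tips=(150,245,215,295),rack=(375,425,155,228),dish=(288,322,264,298)).items(): print(n,'changed px',df[v0:v1,u0:u1].sum())
ct=camera_info('top')
for t in (-150,):
    for sg in (1,-1):
        u=proj(ct,S+Rp@np.array([27*sg*np.cos(np.radians(t)),27*sg*np.sin(np.radians(t)),18])/1e3);print('tail' if sg>0 else 'pointer',(round((u[0]-140)*2.6),round((u[1]-85)*2.6)))
print(state()['force'],state()['time_s'])
E
```

```text
[ 0.54346684 -0.21849496  0.23218982] 47.89563084679099 [ 0.24621299 -0.24805452  0.75944876] model -120.0
white 23 [14.3 11.1] axis deg 34.7
black+white 99 [ 7.8 15. ] axis deg 32.4
bottle changed px 0
heat changed px 0
tips changed px 0
rack changed px 0
dish changed px 0
tail (517, 384)
pointer (471, 340)
[0.45586228 0.32497304 0.21805008] 10.85
```

View pics/t2.png

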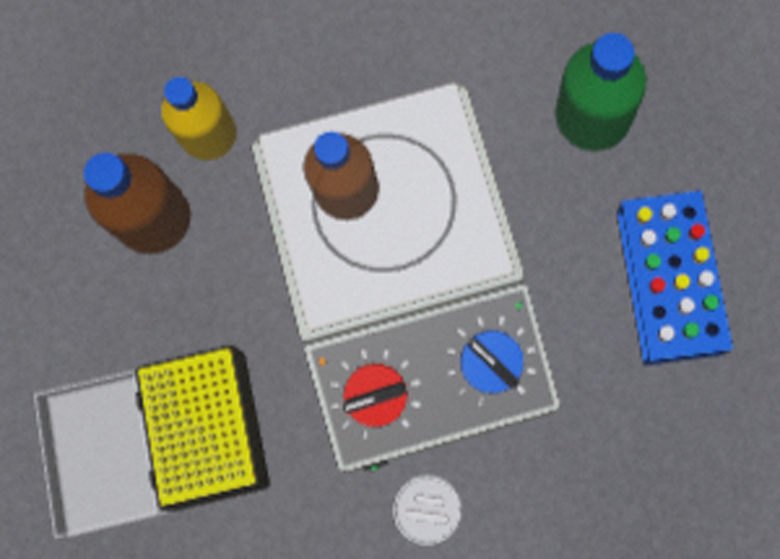

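The pointer is at (471,341), exactly where click 4 was predicted (471,340). The tail is at (517,385), and nothing else moved. Handing in.

```bash
python3 -c "
from workcell import *
print(hand_in())"
```

```text
the job is handed in; nothing more can be done
None
```

I turned the speed dial clockwise from click 0 to click 4 by pushing only the left side of its wing's tail end with the closed fingertips. I then backed off, lifted the arm and moved it aside, and handed in at about 10.9 s.

- **Dial:** in the last top view the pointer was at (471,341), where click 4 was predicted at (471,340). The side view read 32–35° against the expected 30°, which fits that method's few-degree bias. It was unchanged between the last two looks, so the dial was at rest.
- **Surroundings:** the top view showed no changed pixels around the heat dial, bottle, tip box, tube rack or dish. The arm was about 0.2 m away from the dial.
- **One disagreement on the way:** after the third push the side view briefly read about 72° instead of 60°, because the damped jump had not finished. After a short hold it settled to about 62°. No checks failed, but the hand-in reports no verdict.

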